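# Switch on the polarised-light base and set its polariser to 90

### The job

Get the polarised-light base ready for checking the small display on its window: press the raised half of the lamp rocker right down so that the lamp is on, and push the polariser's lever round the half-circle scale until its pointer stands at 90, the longest mark in the middle at the front. Work with the fingertips only: press and push lightly, do not pinch the lever, and leave the display on the glass and everything else on the bench where it is.

Things in the scene. Friction and masses are not known exactly. Their poses are not given: they have to be found in the camera images.
- light_base: polarised-light base, fixed: white box with flat pale grey top, 270 mm (own x) by 256 mm (own y), top at z = 58 mm. Origin on the bench under the centre of its round window; own z up, own -x its front (towards the robot at yaw 0), own +y its left. Opal glass disc (radius 46, 13 mm above the top) inside the flat knurled polariser ring (radius 58, 10 mm above the top), whose axis is own z
- mark_90 (a point): inner end of the 90 mark on the base's top (58 mm up), 101 mm from the ring's axis along own -x of the base. The engraved half-circle scale runs round the front half from 0 (own -y side) through 90 (front) to 180 (own +y side): arc line at radius 101 mm, marks outside it every 15 degrees, longer every 45, longest at 0, 90 and 180
- polariser (a joint): reading of the ring's lever on the scale in rad: 0 = lever along own -y of the base, 1.571 = 90 degrees (lever along own -x), 3.142 = 180; grows clockwise seen from above; stops just past 0 and 180. Starts between 3 and 50 degrees. Held by friction: about 2 N at the pin moves it, it stays where it is left; no spring or detent
- lever_pin (a point): point on the axis of the upright black pin on the lever, 83 mm from the ring's axis, 80 mm above the bench; turns with the lever. The pin is a cylinder of radius 5 mm, from 67 to 92 mm above the bench. The lever is a radial steel blade 12 mm wide, 62 to 67 mm above the bench, from the ring to a pointed nose 98 mm from the axis, with a dark pointer line
- lamp (a joint): lamp rocker switch in rad: 0 = off (front half raised), 0.36 = on (front half pressed right down and level, rear half raised). Held by friction, it stays where it is left; about 2 N on the end of the raised half tips it
- lamp_press (a point): point on the upper face of the rocker's front half, 14 mm from its tipping axis, where one presses; moves with it: 70 mm above the bench when off, 65 mm when on. The rocker is black, V-shaped, 36 mm long (own x of the base), 22 mm wide, near the front left corner of the base's top; its tipping axis (along own y) lies at own x -108, y +102 mm. A bezel 3 mm high frames it
- display: small display module lying on the opal glass window of the light base: flat plate 60 x 42 x 5 mm with steel frame and dark glass, 30 g; origin at the centre of its underside. Stays where it lies
- tweezers: steel tweezers, 106 mm long, lying on the rear of the light base's top; origin under the middle. Leave alone
- screwdriver: small screwdriver, 150 mm, lying on the bench in front of the light base. Leave alone
- tape_roll: roll of tape lying flat, 68 mm across, 18 mm high, on the bench in front of the light base; origin under its centre. Leave alone
- flux_bottle: small white bottle, 32 mm across, 75 mm high, standing beside the light base on its right (its -y side); origin under its centre. Leave alone
- memory_module: small circuit board 68 x 30 x 6 mm lying beside the light base on its left (+y side). Leave alone
- multimeter: orange hand multimeter lying on its back, 185 x 90 x 48 mm. Leave alone
- screw_tray: grey open tray with screws, 150 x 100 x 22 mm. Leave alone

How it is judged:
By the outcome, as a careful person would: the job done as asked, in the order asked, and still so for the second after the job is handed in, with the robot touching nothing.
It also fails if it takes over 56 s, if anything falls off the work surface, if the arm or the gripper's body presses on something with over 40 N, if the wrist force passes 120 N, or if a joint passes its speed limit or range.

### The arm

A 7-joint arm with a two-finger parallel gripper is mounted at the origin on the work surface. World frame = base frame: x ahead of the robot, y to its left, z up, the work surface at z = 0. Lengths are in m, angles in rad, forces in N, time in s.
With the tool pointing down it reaches from about 0.425 to 0.875 m from the base axis. Payload 4.7 kg.
Tool frame: the origin (TCP) lies midway between the tips of the shut fingers; the grasp point (between the pads) lies 19 mm behind it (ctrl.grip_depth is the distance from the TCP to the grasp point, in m); z points along the fingers, y is the direction in which the jaws open and shut (so a half turn about z gives the same grasp; the last joint's range is limited). The gripper opens to 87 mm and grips with 3 to 60 N. Pads are 19 mm wide; open, the fingers measure 117 mm over their backs; the gripper's body (75 mm by 190 mm) begins 51 mm behind the grasp point.
Start: joints at [0.014, 0.321, -0.07, 1.45, 0.023, 1.371, -0.057], TCP at [0.65, -0, 0.223] pointing down, gripper open.
Joint ranges: [-2.86, 2.86], [-0.3, 2.09], [-1.38, 1.24], [0.06, 2.45], [-1.56, 4.7], [0.09, 2.05], [-2.69, 2.69]. Speed limits (rad/s): [2.57, 2.57, 3.14, 3.14, 3.14, 3.14, 3.14].

### API

Orientations are given as a rotation vector (axis times angle).
In Python, from bench import ctrl gives the robot as it stands. The module is installed in compiled form; this text tells all that it offers.
- The arm moves only by the shell command python3 -m inch 'ROWS' [FORCE]. ROWS is JSON, a list of rows, each a list of 5 numbers: the opening, from -1 (shut) to 1 (fully open), so that 0 is half open, then the shift along the tool's x, y, z in mm, then the turn about the tool's z in rad. In form: [[fingers, tx, ty, tz, twist], ...]. A call has 1 to 5 rows; each row shifts and turns the pose as measured when the row begins, along the tool's axes as they then stand; what a row does not reach is not made up. A row lasts 1/8 s, in which the tool goes at most 62.5 mm and 10.7 degrees, less where a joint would pass 70% of its speed; a pose out of reach is approached as far as the arm can. A call is refused whole if a number of a shift passes 62.5 or a number of a turn 0.188, either way. A call with a gripper value outside its range is refused whole. The fingers move at their own pace and stop on an object; FORCE is the grip in N (left out, the last holds). Time passes only in rows, so rows that do not move let the fingers close. It gives the time, the measured TCP pose, the force and the opening at its end, in the units of the state.
- ctrl.get_state(): the state, without advancing time (a new reading comes with each control period).
- ctrl.get_image(name): name is "scene" or "side" or "wrist"; returns a dict with "color" (384x512x3 uint8, red, green, blue), "range_z" (384x512 float32, m along the optical axis (not along the pixel's ray), 0 where there is no reading), "K" (3x3 intrinsics, pixels), "R" (3x3) and "t" (3): a world point X has camera coordinates R X + t. Camera axes: x right, y down, z forward; pixel columns grow to the right and rows downward; lengths in m; the calibration is good to about 2 mm. A picture is of the moment at which its call begins.
- ctrl.close_job(): hands the job in, once; it reports no verdict.
The state is a dict: "time": time; "joint_positions": joint angles; "qd": joint speeds; "joint_torque": joint torques, N m; "position": TCP position; "tool_rot": TCP orientation; "ft_force": force on the tool from outside, world axes, zero at the start; "torque": the same for the moment, N m; "grip_width": opening from 0.0 (shut) to 1.0 (fully open).
Only numpy, scipy, OpenCV 4.12 (cv2) and the standard library are available. Lean on these libraries where they do the work, as an engineer would, in place of code of your own. Each camera call takes 0.05 s, during which the arm holds its last target. There are 200 camera calls.

## Working session

There is one attempt and no reset: what is moved stays moved. The work goes in short steps, Python scripts to look and compute and a shell command to move; the robot and the scene stay as the last step left them, time stands still between calls to the robot, and variables do not carry over. Pictures are saved under pics/ and viewed, about 8 in all and at most 12, crops included, and the job is handed in when it is done.

```bash
mkdir -p pics
python3 - <<'E'
from bench import ctrl
import cv2,numpy as np,pickle
d={}
for n in("scene","side","wrist"):
    d[n]=ctrl.get_image(n); cv2.imwrite(f"pics/{n}0.png",d[n]["color"][:,:,::-1])
pickle.dump(d,open("d0.pkl","wb"))
a=np.hstack([cv2.resize(d[n]["color"],(800,600)) for n in("scene",)])
cv2.imwrite("pics/a.png",a[:,:,::-1])
s=ctrl.get_state();print({k:np.round(v,3) for k,v in s.items()})
E
```

```text
{'time': np.float64(0.15), 'joint_positions': array([ 0.014,  0.322, -0.07 ,  1.451,  0.023,  1.371, -0.057]), 'qd': array([-0.001, -0.002, -0.   , -0.003, -0.   ,  0.002,  0.   ]), 'joint_torque': array([ 0.0000e+00, -4.9179e+01, -4.0400e-01, -3.1288e+01, -6.4000e-02,
        4.0000e-02,  0.0000e+00]), 'position': array([ 0.65 , -0.   ,  0.222]), 'tool_rot': array([-2.221e+00, -2.221e+00,  2.000e-03]), 'ft_force': array([0.15 , 0.045, 0.406]), 'torque': array([ 0.018,  0.014, -0.013]), 'grip_width': np.float64(0.994)}
```

View pics/a.png

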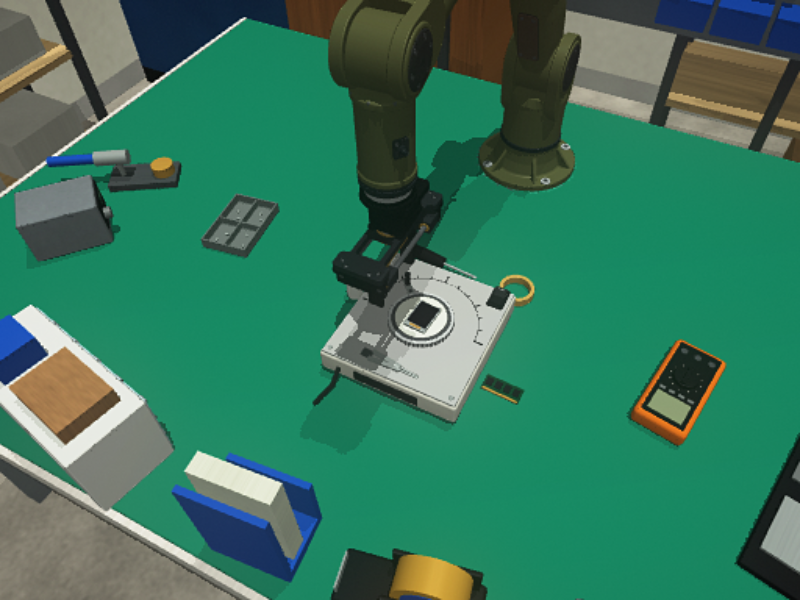

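View pics/wrist0.png

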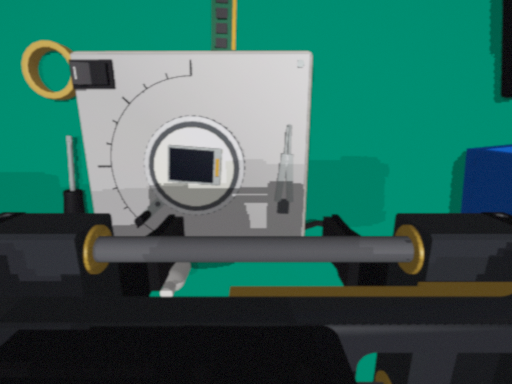

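Wrist view: rocker at about (92,74), 90 mark (104,166), 180 mark (191,68), ring centre (195,165), and the lever pointing down-left with its pin near (150,212). I'll measure on a zoomed crop.

```bash
cat > h.py <<'E'
import numpy as np,cv2,pickle
def ray(im,u,v,z):
    d=im["R"].T@np.linalg.inv(im["K"])@np.array([u,v,1.]);c=-im["R"].T@im["t"]
    return c+d*(z-c[2])/d[2]
def proj(im,X):
    p=im["K"]@(im["R"]@np.asarray(X)+im["t"]);return p[:2]/p[2]
E
python3 - <<'E'
from h import *
d=pickle.load(open("d0.pkl","rb"));im=d["wrist"];c=im["color"]
cv2.imwrite("pics/b.png",cv2.resize(c[40:240,60:320,::-1],None,fx=3,fy=3,interpolation=cv2.INTER_CUBIC))
for n,u,v,z in[("c",195,165,.068),("m90",111,166,.058),("m180",191,75,.058),("c00",70,52,.058),("c01",311,52,.058),("rock",92,74,.065),("pin",140,220,.092)]:
    print(n,ray(im,u,v,z).round(4),im["range_z"][v,u])
print((-im["R"].T@im["t"]).round(3),im["R"].round(2))
g=c.astype(int);m=((g.max(2)-g.min(2)<25)&(g.min(2)>90)).astype(np.uint8)
cs,_=cv2.findContours(m,cv2.RETR_CCOMP,cv2.CHAIN_APPROX_NONE)
for k in cs:
    if len(k)>60: print(len(k),cv2.fitEllipse(k),cv2.boundingRect(k))
E
```

```text
c [0.5821 0.0171 0.068 ] 0.31076863
m90 [0.4795 0.0143 0.058 ] 0.32820967
m180 [0.5808 0.1157 0.058 ] 0.30302164
c00 [0.4511 0.1389 0.058 ] 0.34156343
c01 [0.712  0.1388 0.058 ] 0.3499657
rock [0.4755 0.1157 0.065 ] 0.29676932
pin [ 0.522  -0.0415  0.092 ] 0.30825067
[0.65  0.068 0.384] [[ 1.   -0.   -0.  ]
 [ 0.   -0.97  0.25]
 [-0.   -0.25 -0.97]]
93 ((175.09042358398438, 278.47406005859375), (17.001441955566406, 43.04848098754883), 32.944461822509766) (160, 262, 30, 35)
341 ((241.98577880859375, 251.40684509277344), (5.146085739135742, 124.4499282836914), 90.17401123046875) (175, 248, 138, 7)
244 ((382.2122497558594, 249.5161590576172), (9.245804786682129, 115.42185974121094), 89.24461364746094) (314, 244, 99, 12)
144 ((122.19953918457031, 251.40130615234375), (15.519731521606445, 68.90904998779297), 88.0203857421875) (94, 244, 63, 16)
114 ((70.24051666259766, 160.9184112548828), (4.01679801940918, 88.6850357055664), 176.32119750976562) (67, 136, 8, 55)
902 ((198.80291748046875, 138.1885528564453), (208.64047241210938, 266.10638427734375), 97.00906372070312) (71, 50, 242, 187)
225 ((193.25868225097656, 165.31204223632812), (83.77967834472656, 89.44070434570312), 138.66468811035156) (154, 159, 85, 53)
148 ((190.9556427001953, 164.90570068359375), (37.32844543457031, 52.69367218017578), 98.24431610107422) (169, 147, 45, 37)
```

View pics/b.png

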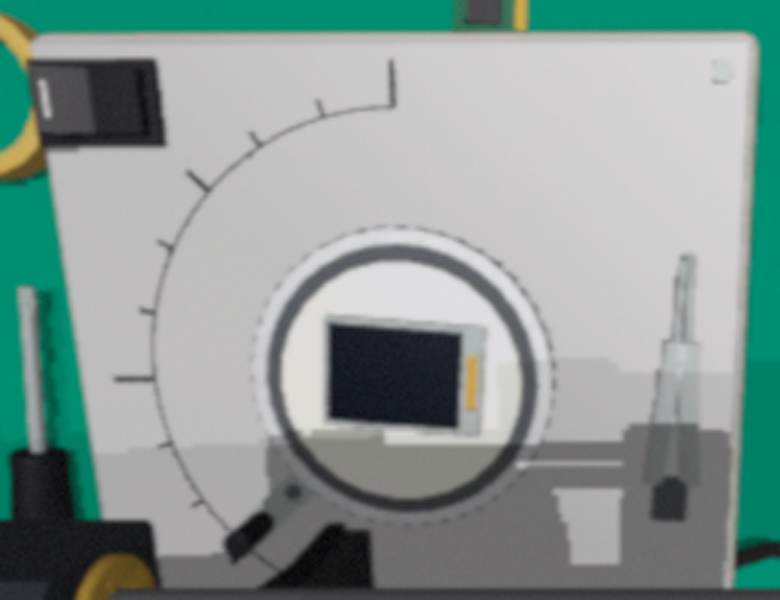

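The marks give the base yaw ≈ 0 and the ring axis ≈ (0.5805, 0.0144). The lever is at about 45°, with its pin top near (0.523, −0.042). The lamp press point is then ≈ (0.4585, 0.116). Next I close the fingers and move above the rocker.

```bash
python3 -m inch '[[-1,24,-38,10,0],[-1,24,-40,25,0],[-1,24,-40,25,0],[-1,24,-40,30,0],[-1,20,-35,30,0]]' 10; python3 -m inch '[[-1,0,0,0,0],[-1,0,0,0,0]]'
```

```text
time: 0.78
position: [0.4543, 0.1172, 0.0986]
tool_rot: [2.225, 2.214, 0.003]
ft_force: [0.3, -0.4, -0.4]
grip_width: 0.517
time: 1.02
position: [0.4503, 0.118, 0.0963]
tool_rot: [-2.222, -2.22, 0.004]
ft_force: [-0.1, 0.3, 0.5]
grip_width: 0.284
```

```bash
python3 -m inch '[[-1,-1.5,5,0,0],[-1,0,0,0,0],[-1,0,0,0,0],[-1,0,0,0,0]]'
python3 - <<'E'
from h import *
from bench import ctrl
d={n:ctrl.get_image(n) for n in("side","wrist")};pickle.dump(d,open("d1.pkl","wb"))
print(ctrl.get_state()["position"],ctrl.get_state()["grip_width"])
w=d["wrist"]["color"];im=d["side"];u,v=proj(im,[.46,.116,.08]).astype(int);print(u,v)
u=np.clip(u,60,452);v=np.clip(v,60,324)
s=cv2.resize(im["color"][v-60:v+60,u-60:u+60],(384,384),interpolation=cv2.INTER_CUBIC)
o=np.hstack([w[:, :416],s]);cv2.imwrite("pics/c.png",o[:,:,::-1])
E
```

```text
time: 1.52
position: [0.4596, 0.1151, 0.0983]
tool_rot: [2.226, 2.214, 0.002]
ft_force: [-0.1, 0.5, -0.5]
grip_width: 0.004
[0.45931501 0.1151839  0.09822499] 0.0032150672813333514
261 230
```

View pics/c.png

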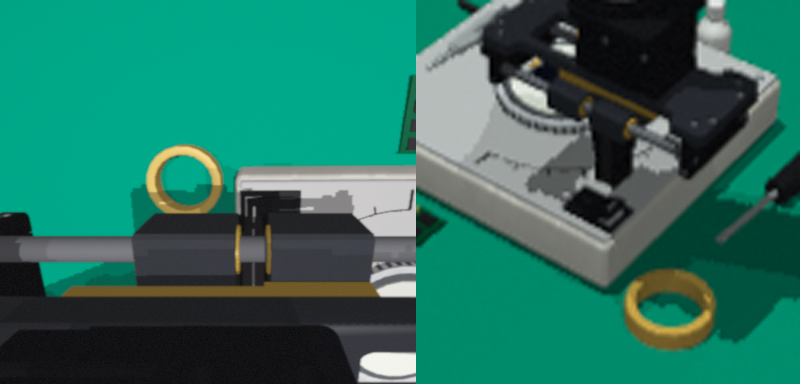

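The side view (right half) shows the shut fingers above the rocker. The wrist view shows the fingertips hanging over its front part. I'm going down in steps.

```bash
python3 -m inch '[[-1,1,-4,12,0],[-1,0,0,8,0],[-1,0,0,0,0]]'; python3 -m inch '[[-1,0,0,3,0],[-1,0,0,2,0]]';python3 -m inch '[[-1,0,0,2,0],[-1,0,0,2,0]]'
```

```text
time: 2.0
position: [0.4543, 0.1162, 0.0762]
tool_rot: [2.225, 2.216, -0.001]
ft_force: [0.6, -0.3, -0.2]
grip_width: 0.002
time: 2.25
position: [0.4543, 0.1163, 0.071]
tool_rot: [2.225, 2.216, -0.001]
ft_force: [-2.4, -1.4, 4.0]
grip_width: 0.007
time: 2.5
position: [0.4536, 0.1164, 0.0671]
tool_rot: [2.226, 2.217, -0.002]
ft_force: [-1.6, -1.0, 2.9]
grip_width: 0.003
```

```bash
python3 -m inch '[[-1,0,0,1.5,0]]'; python3 -m inch '[[-1,0,0,1.5,0]]';python3 -m inch '[[-1,0,0,1.5,0]]'
```

```text
time: 2.62
position: [0.4536, 0.1164, 0.0656]
tool_rot: [2.226, 2.217, -0.002]
ft_force: [-2.0, 0.1, 1.9]
grip_width: 0.01
time: 2.75
position: [0.4537, 0.1165, 0.0651]
tool_rot: [2.226, 2.217, -0.003]
ft_force: [-7.2, -0.0, 18.2]
grip_width: 0.008
time: 2.88
position: [0.4537, 0.1164, 0.0651]
tool_rot: [2.226, 2.216, -0.004]
ft_force: [-7.4, -2.1, 17.5]
grip_width: 0.004
```

The rocker reached its stop: z = 65.1 mm with an 18 N rise. I'll retract and move behind the pin (on the −y side), taking a picture on the way.

```bash
python3 -m inch '[[-1,0,0,-20,0],[-1,0,0,-40,0],[-1,-20,0,0,0],[-1,-40,18,0,0],[-1,-40,18,0,0]]'; python3 -m inch '[[-1,-40,18,0,0],[-1,-40,18,0,0],[-1,-10,0,0,0],[-1,0,0,0,0]]'
python3 - <<'E'
from h import *
from bench import ctrl
d={n:ctrl.get_image(n) for n in("side","wrist","scene")};pickle.dump(d,open("d2.pkl","wb"))
w=d["wrist"]["color"];im=d["side"];u,v=proj(im,[.5,.03,.06]).astype(int);print(u,v)
s=cv2.resize(im["color"][v-70:v+70,u-70:u+70],(384,384),interpolation=cv2.INTER_CUBIC)
o=np.hstack([w[:, :416],s]);cv2.imwrite("pics/d.png",o[:,:,::-1])
E
```

```text
time: 3.5
position: [0.4931, 0.0178, 0.1282]
tool_rot: [2.213, 2.222, 0.008]
ft_force: [0.2, -0.5, -0.1]
grip_width: 0.007
time: 4.0
position: [0.5328, -0.079, 0.1282]
tool_rot: [2.216, 2.212, 0.011]
ft_force: [-0.3, 0.2, -0.3]
grip_width: 0.004
268 211
```

View pics/d.png

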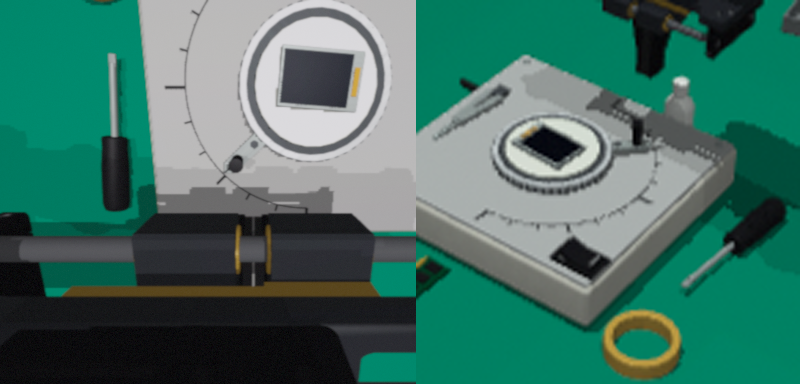

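The wrist view now shows the lever clearly: pin at about (235,164), pointer nose (220,182), 90 mark inner end (186,88). The rocker's front half looks pressed in the side view. I'll measure from this closer view.

Run:
```python
from h import *
d=pickle.load(open("d2.pkl","rb"));im=d["wrist"]
print("m90",ray(im,186,88,.058),"out",ray(im,166,88,.058))
c=im["color"].astype(int)
m=(c.max(2)<70).astype(np.uint8);m[:140]=0;m[190:]=0;m[:,:200]=0;m[:,280:]=0
n,l,s,ce=cv2.connectedComponentsWithStats(m)
for i in range(1,n):
    if s[i,4]>8: print(s[i],ce[i])
g=c.min(2);k=((g>185)).astype(np.uint8)
cs,_=cv2.findContours(k,cv2.RETR_EXTERNAL,cv2.CHAIN_APPROX_NONE)
for q in cs:
    if len(q)>100:
        e=cv2.fitEllipse(q);print(e,ray(im,*e[0],.068),ray(im,*e[0],.071))
for u,v,z in[(233,165,.092),(235,163,.092),(238,160,.067),(220,182,.0645)]: print(u,v,ray(im,u,v,z).round(4))
cv2.imwrite("pics/e.png",cv2.resize(im["color"][0:215,140:400,::-1],None,fx=3,fy=2.7,interpolation=cv2.INTER_CUBIC))
```

```text
m90 [0.48052138 0.01373701 0.058     ] out [0.46472713 0.01372275 0.058     ]
[229 156  13  16 161] [235.65217391 163.85714286]
((176.66397094726562, 103.02215576171875), (55.45438766479492, 149.2041778564453), 173.1013641357422) [0.47485434 0.0018395  0.068     ] [0.47560553 0.00168035 0.071     ]
((295.93310546875, 81.7437744140625), (161.26947021484375, 207.29307556152344), 83.90300750732422) [0.56606192 0.01726127 0.068     ] [0.56558278 0.01689408 0.071     ]
((229.10520935058594, 6.046986103057861), (12.177419662475586, 22.60947036743164), 90.15972137451172) [0.51655829 0.06755855 0.068     ] [0.51674693 0.06651288 0.071     ]
233 165 [ 0.5186 -0.0424  0.092 ]
235 163 [ 0.5201 -0.0409  0.092 ]
238 160 [ 0.5213 -0.0424  0.067 ]
220 182 [ 0.5058 -0.0613  0.0645]
```

View pics/e.png

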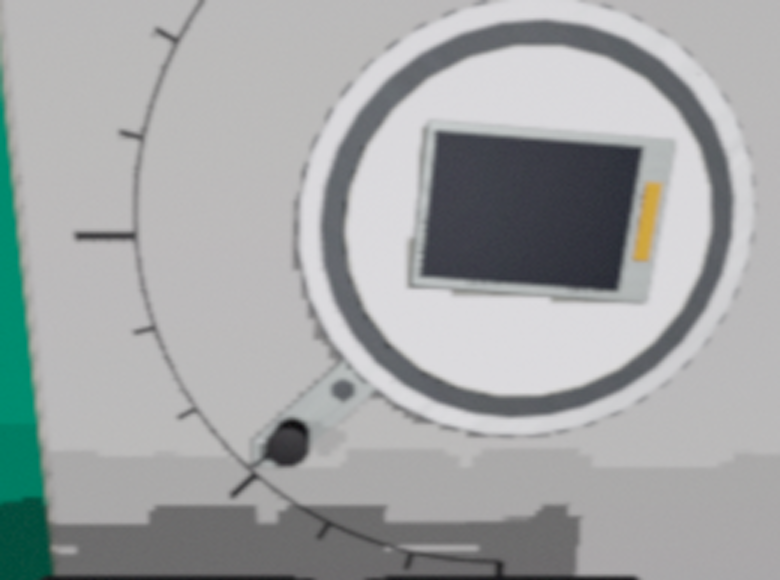

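The lever is at about 47°, with its pin ≈ (0.5205, −0.0425). I'm lowering behind it.

```bash
python3 -m inch '[[-1,0,-8,25,0],[-1,0,-4,20,0],[-1,0,0,7,0],[-1,0,0,0,0]]'; python3 -m inch '[[-1,6,0,0,0],[-1,5,0,0,0],[-1,5,0,0,0],[-1,4,-2,0,0]]'
```

```text
time: 4.65
position: [0.5219, -0.0714, 0.0763]
tool_rot: [2.202, 2.225, 0.017]
ft_force: [0.7, -0.3, 1.0]
grip_width: 0.008
time: 5.15
position: [0.5196, -0.0533, 0.078]
tool_rot: [2.2, 2.222, 0.011]
ft_force: [-2.0, -4.4, -0.1]
grip_width: 0.006
```

```bash
python3 -m inch '[[-1,6,-5,1,0],[-1,6,-4,0,0],[-1,6,-3,0,0],[-1,6,-3,0,0]]'; python3 -m inch '[[-1,6,-3,1,0],[-1,6,-2,0,0],[-1,5,-2,0,0]]'
```

```text
time: 5.65
position: [0.5037, -0.0289, 0.0773]
tool_rot: [2.2, 2.22, 0.011]
ft_force: [-0.7, -2.8, 1.4]
grip_width: 0.007
time: 6.02
position: [0.4975, -0.0094, 0.0766]
tool_rot: [2.198, 2.22, 0.016]
ft_force: [1.0, -1.9, -0.2]
grip_width: 0.008
```

```bash
python3 -m inch '[[-1,4,0,0,0],[-1,0,0,0,0]]'
python3 - <<'E'
from h import *
from bench import ctrl
d={n:ctrl.get_image(n) for n in("side","wrist","scene")};pickle.dump(d,open("d3.pkl","wb"))
w=d["wrist"]["color"];im=d["side"];u,v=proj(im,[.5,.02,.06]).astype(int)
s=cv2.resize(im["color"][v-40:v+40,u-40:u+40],(384,384),interpolation=cv2.INTER_CUBIC)
o=np.hstack([w[:, 100:516],s]);cv2.imwrite("pics/f.png",o[:,:,::-1])
E
```

```text
time: 6.28
position: [0.4969, -0.0042, 0.0764]
tool_rot: [2.197, 2.222, 0.016]
ft_force: [0.6, -1.0, -0.2]
grip_width: 0.006
```

View pics/f.png

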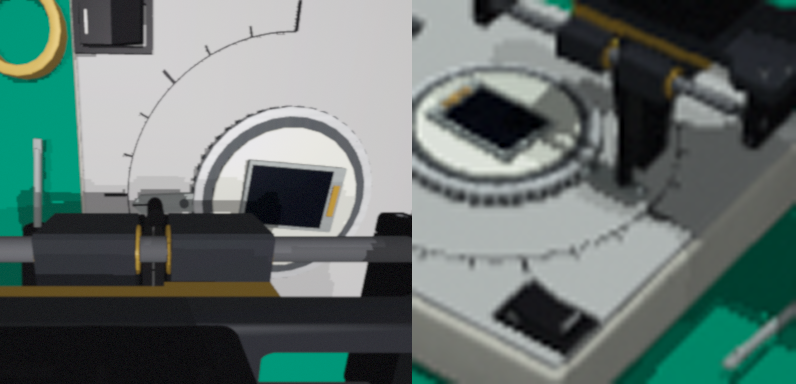

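Wrist view: lever blade at rows ~195–210, 90 mark at row ~195 near (215,195) in full-frame pixels, so close to 90. I'll back off and lift for a clear measurement.

```bash
python3 -m inch '[[-1,-10,0,0,0],[-1,-15,0,-15,0],[-1,-25,0,-30,0],[-1,-25,0,-10,0],[-1,0,0,0,0]]'
python3 - <<'E'
from h import *
from bench import ctrl
im=ctrl.get_image("wrist");pickle.dump(im,open("d4.pkl","wb"))
for X in([.4805,.0137,.058],[.4983,.0137,.092],[.5813,.0137,.068]):print(proj(im,X))
u,v=proj(im,[.4983,.0137,.067]).astype(int);u0,v0=u-70,v-50;print(u0,v0)
cv2.imwrite("pics/g.png",cv2.resize(im["color"][v0:v0+100,u0:u0+140,::-1],None,fx=5.5,fy=5.5,interpolation=cv2.INTER_CUBIC))
E
```

```text
time: 7.05
position: [0.4969, -0.0855, 0.136]
tool_rot: [2.2, 2.217, 0.018]
ft_force: [-0.3, 0.7, -0.4]
grip_width: 0.002
[231.81577389  79.49273722]
[254.84236919  73.13630362]
[359.41640949  79.17654154]
183 28
```

View pics/g.png

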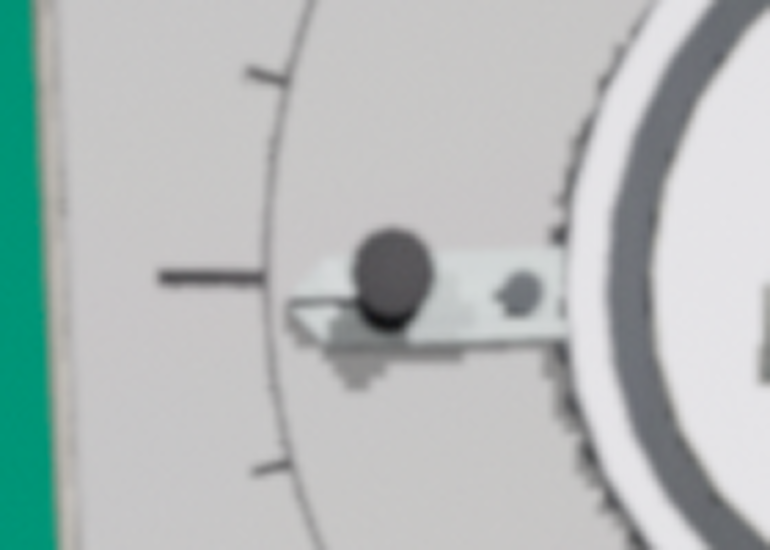

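Clear view: 90 mark inner end at crop (265,278), pointer nose (290,302), blade screw (520,293), pin top (394,268). I'll cast these onto their planes.

Run:
```python
from h import *
im=pickle.load(open("d4.pkl","rb"))
f=lambda x,y,z:ray(im,183+x/5.5-.4,28+y/5.5-.4,z)
for n,x,y,z in[("m90in",265,278,.058),("m90out",160,278,.058),("m75?",290,466,.058),("m105",287,81,.058),("nose",290,302,.067),("line",350,300,.067),("screw",520,293,.067),("pintop",394,268,.092),("edgeU",540,248,.067),("edgeL",540,342,.067),("edgeU2",345,258,.067),("edgeL2",345,347,.067)]:
    print(n,(f(x,y,z)*1e3).round(1))
```

```text
m90in [479.7  14.7  58. ]
m90out [464.2  14.6  58. ]
m75? [483.1 -12.   58. ]
m105 [483.2  41.1  58. ]
nose [483.7  10.4  67. ]
line [492.3  10.7  67. ]
screw [516.6  11.9  67. ]
pintop [497.9  11.6  92. ]
edgeU [519.2  17.9  67. ]
edgeL [519.7   5.3  67. ]
edgeU2 [491.5  16.3  67. ]
edgeL2 [491.5   4.4  67. ]
```

The pointer is short by about 4.2 mm at the nose (2.5°), so the pin needs about 3.6 mm more, with the final TCP at y ≈ −0.6 mm. Going back for a gentle nudge.

```bash
python3 -m inch '[[-1,30,0,0,0],[-1,25,0,25,0],[-1,0,0,25,0],[-1,0,0,9,0],[-1,0,0,0,0]]'; python3 -m inch '[[-1,10,0,0,0],[-1,7,0,0,0],[-1,4,0,0,0],[-1,0,0,0,0]]'
```

```text
time: 7.72
position: [0.4972, -0.0239, 0.0753]
tool_rot: [2.197, 2.225, 0.021]
ft_force: [-0.9, -0.5, 1.0]
grip_width: 0.007
time: 8.22
position: [0.4981, -0.0019, 0.0773]
tool_rot: [2.196, 2.222, 0.024]
ft_force: [-0.0, 0.0, -0.4]
grip_width: 0.006
```

```bash
python3 -m inch '[[-1,1.3,0,0,0],[-1,0,0,0,0]]'; python3 -m inch '[[-1,0,0,0,0]]'
```

```text
time: 8.48
position: [0.4982, -0.0012, 0.0775]
tool_rot: [2.197, 2.221, 0.023]
ft_force: [0.3, 0.0, -1.4]
grip_width: 0.005
time: 8.6
position: [0.4983, -0.0012, 0.0776]
tool_rot: [2.197, 2.221, 0.024]
ft_force: [-0.8, 0.2, -0.4]
grip_width: 0.006
```

```bash
python3 -m inch '[[-1,1,0,0,0],[-1,0,0,0,0]]'; python3 -m inch '[[-1,-10,0,0,0],[-1,-15,0,-15,0],[-1,-25,0,-30,0],[-1,-25,0,-10,0],[-1,0,0,0,0]]'
python3 - <<'E'
from h import *
from bench import ctrl
im=ctrl.get_image("wrist");pickle.dump(im,open("d5.pkl","wb"))
u,v=proj(im,[.4983,.0137,.067]).astype(int);u0,v0=u-70,v-50;print(u0,v0)
cv2.imwrite("pics/i.png",cv2.resize(im["color"][v0:v0+100,u0:u0+140,::-1],None,fx=5.5,fy=5.5,interpolation=cv2.INTER_CUBIC))
E
```

```text
time: 8.85
position: [0.4983, -0.0007, 0.0775]
tool_rot: [2.197, 2.22, 0.023]
ft_force: [0.3, -0.4, 0.1]
grip_width: 0.004
time: 9.48
position: [0.4986, -0.0809, 0.1378]
tool_rot: [2.197, 2.217, 0.027]
ft_force: [0.4, 0.6, -0.3]
grip_width: 0.012
181 34
```

View pics/i.png

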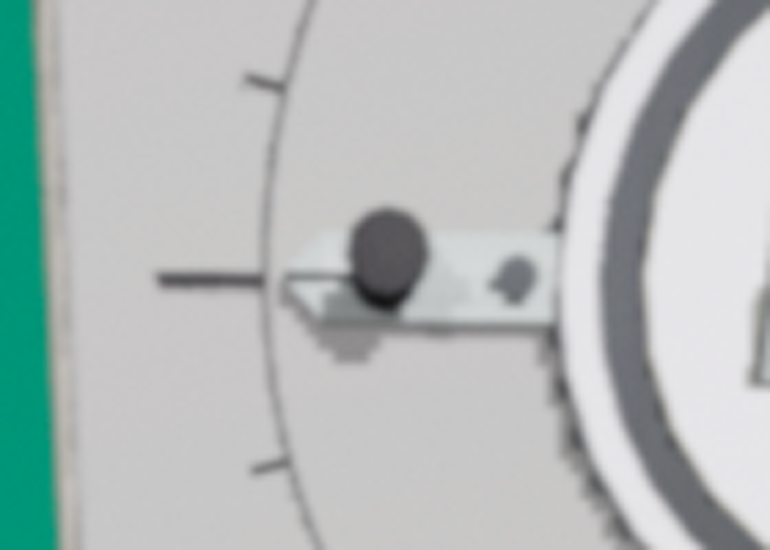

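The pointer nose at crop (287,277) is almost level with the 90 mark at (263,280). I'll put numbers on it.

Run:
```python
from h import *
im=pickle.load(open("d5.pkl","rb"))
f=lambda x,y,z:ray(im,181+x/5.5-.4,34+y/5.5-.4,z)
for n,x,y,z in[("m90in",263,280,.058),("m90out",160,280,.058),("m75",290,464,.058),("m105",283,89,.058),("nose",287,277,.067),("line",350,276,.067),("screw",515,277,.067),("pintop",389,247,.092),("edgeU",540,232,.067),("edgeL",540,325,.067),("edgeU2",345,234,.067),("edgeL2",345,326,.067)]:
    print(n,(f(x,y,z)*1e3).round(1))
a,b=cv2.imread("pics/scene0.png"),None
```

```text
m90in [479.7  14.8  58. ]
m90out [464.3  14.6  58. ]
m75 [483.5 -11.8  58. ]
m105 [482.9  40.9  58. ]
nose [483.6  14.2  67. ]
line [492.7  14.5  67. ]
screw [516.6  14.6  67. ]
pintop [497.8  15.1  92. ]
edgeU [520.   20.7  67. ]
edgeL [520.4   8.1  67. ]
edgeU2 [492.   20.1  67. ]
edgeL2 [492.    7.6  67. ]
```

The pointer is within about 0.3° of 90. I'll lift clear and do a final check of the whole base.

```bash
python3 -m inch '[[-1,0,10,-40,0],[-1,0,30,-40,0],[-1,0,30,-20,0],[-1,0,0,0,0]]'
python3 - <<'E'
from h import *
from bench import ctrl
im=ctrl.get_image("wrist");sd=ctrl.get_image("side")
u,v=proj(sd,[.5,.03,.06]).astype(int)
s=cv2.resize(sd["color"][v-70:v+70,u-70:u+70],(384,384),interpolation=cv2.INTER_CUBIC)
cv2.imwrite("pics/j.png",np.hstack([im["color"][:,:416],s])[:,:,::-1])
def disp(im):
    c=im["color"].astype(int);Z=proj(im,[.58,.014,.076]).astype(int)
    m=(c.max(2)<75).astype(np.uint8);n,l,st,ce=cv2.connectedComponentsWithStats(m)
    k=[i for i in range(1,n) if np.hypot(*(ce[i]-Z))<25 and st[i,4]>150]
    return [ (ray(im,*ce[i],.076).round(4),st[i,4]) for i in k]
print(disp(pickle.load(open("d0.pkl","rb"))["wrist"]),disp(im))
E
```

```text
time: 10.02
position: [0.5661, -0.0741, 0.2404]
tool_rot: [2.195, 2.228, 0.027]
ft_force: [-0.3, 0.6, 0.6]
grip_width: 0.006
[(array([0.579 , 0.0185, 0.076 ]), np.int32(1312))] []
```

View pics/j.png

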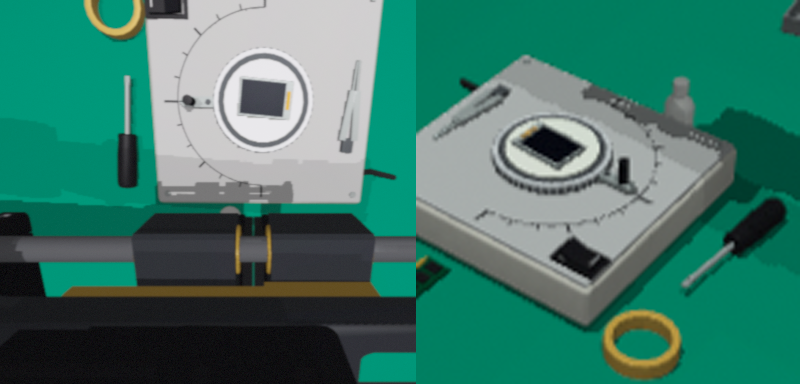

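The display, tweezers, screwdriver, tape and bottle look undisturbed. I'll check the rocker's height by depth, and the display again with a looser mask, before handing in.

Run:
```python
from h import *
from bench import ctrl
d0=pickle.load(open("d0.pkl","rb"))
def hz(im,x,y):
    for z in[.068]:
        u,v=proj(im,[x,y,z]).round().astype(int);r=im["range_z"][v,u]
        p=np.linalg.inv(im["K"])@[u,v,1]*r;return (im["R"].T@(p-im["t"])*1e3).round(1)
for n in("side","wrist","scene"):
    im=ctrl.get_image(n)
    for x in(.46,.466,.48,.486):
        try:print(n,x,"before",hz(d0[n],x,.116),"after",hz(im,x,.116))
        except IndexError:pass
    if n=="wrist":
        for q in(d0[n],im):
            c=q["color"].astype(int);m=((c[...,0]>180)&(c[...,2]<110)&(c[...,0]-c[...,2]>70)).astype(np.uint8)
            _,l,s,ce=cv2.connectedComponentsWithStats(m)
            for i in range(1,len(s)):
                P=ray(q,*ce[i],.076)
                if abs(P[0]-.6)<.03 and abs(P[1]-.015)<.03 and s[i,4]>20:print("tab",P.round(4),s[i,4])
```

```text
side 0.46 before [458.2 116.9  69.6] after [460.4 113.7  66. ]
side 0.466 before [464.1 117.   69.7] after [467.  112.8  64.9]
side 0.48 before [478.7 117.4  68.4] after [480.1 115.5  66.2]
side 0.486 before [488.6 112.1  62.2] after [485.  116.9  67.8]
wrist 0.46 before [460.3 116.2  68.2] after [558.8  -7.1 400.5]
wrist 0.466 before [465.4 116.3  67.8] after [558.8  -7.1 400.5]
wrist 0.48 before [479.4 116.5  65.8] after [558.8  -7.1 400.5]
wrist 0.486 before [484.4 116.6  65.2] after [558.8  -7.1 400.5]
tab [0.6083 0.0166 0.076 ] 38
tab [0.6083 0.0167 0.076 ] 22
scene 0.46 before [460.4 114.6  69.1] after [457.2 113.7  65.5]
scene 0.466 before [466.3 117.1  67.9] after [463.4 116.3  64.6]
scene 0.48 before [474.  114.8  61.9] after [480.3 116.6  69.3]
scene 0.486 before [482.  115.1  61.8] after [487.7 116.7  68.6]
```

The front half is now level at about 65 mm and the rear is raised. The display hasn't moved. Handing in.

```bash
python3 -c "
from bench import ctrl
print(ctrl.close_job())"
```

```text
the job is handed in; nothing more can be done
None
```

The lamp is on and the polariser's pointer stands at 90. I handed the job in at about 10 s on the robot's clock, with the arm lifted clear.

- **Lamp:** I pressed the raised front half of the rocker with shut fingertips until it stopped at z = 65.1 mm, at about 18 N. Depth readings afterwards show the front half level at about 65 mm and the rear half raised.
- **Polariser:** I pushed the lever's pin round from about 47° without pinching it. The first push stopped about 2.5° short, so I nudged it again. The last measurement put the pointer nose within about 0.5 mm of the 90 mark, roughly 0.3°.
- **Display and bench:** The display's yellow edge tab measured within 0.1 mm of its starting position. The tweezers, screwdriver, tape and bottle looked undisturbed in the last pictures. The memory module was only partly in view at the end, and I did not check the multimeter or screw tray again, but the arm never went near those two.

Two checks gave no result. My dark-area search for the display found nothing in the last picture, so I relied on the yellow tab instead. The wrist camera's depth reading at the rocker was unusable because the rocker was at the edge of its view, so the rocker result rests on the side and scene cameras.

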